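# Refit the spill plate of the gas stove

### The job

Refit the loose spill plate on the gas stove: carry it by its handle, slip its back edge, tilted down, under the copper lip at the back and push gently against the sprung keeper there until the front edge can pass, then swing the front down until the plate lies flat, fully down in its bay, and let go. Go by feel, never force it against the stove, and leave the other things on the bench where they are.

Things in the scene. Friction and masses are not known exactly. Their poses are not given: they have to be found in the camera images.
- tray: Loose spill plate: aluminium, 190 (x) x 170 (y) x 6 mm, about 0.26 kg, with a 90 mm round burner hole. Origin: centre of its underside, z up; -x is its front, +x its back edge. A black upright rib handle stands on it: 12 mm thick in x, 70 mm long in y, from z = 6 to 46 mm, centred at x = -50 mm, y = 0. It starts flat on the bench.
- tray_handle (a point): Point in the plate's rib handle to grip, at plate (-50, 0, 34) mm; close the fingers along the plate's x, across the 12 mm thickness. Axes as the plate's.
- tray_back_edge (a point): Middle of the plate's lower back edge, at plate (95, 0, 0) mm; this edge goes under the lip. Axes as the plate's.
- stove: Fixed steel gas stove, 300 (x) x 250 (y) mm, top at z = 70 mm, black knob on its front (-x) face. Origin: centre of its underside, on the bench; x points to its back. The plate bay on top is a frame clamped in slots: seat, lip, keeper, nose and burner together sit up to 13 mm nearer or farther along x than the nominal places given here; this offset is NOT measured: find it by feel.
- stove_seat (a point): Nominal place of the fitted plate's origin: stove (0, 0, 80) mm, the seat height (rubber pads on springs that sink 1 mm under 6 N more, 3 mm at most); axes as the stove's, and the fitted plate's axes are parallel to them. Side guides leave the plate 5 mm play each side in y and rise to z = 86 mm. The burner top (z = 79 mm) stays below the seat.
- stove_lip (a point): Nominal front edge of the copper back lip, middle of its underside: stove (70, 0, 95) mm; lip 4 mm thick. Going in with its back edge 1 to 4 mm above the seat and tilted nose-down 0.08 to 0.14 rad, the plate clears the lip.
- stove_keeper (a point): Nominal middle of the face of the brass sprung keeper under the lip: stove (94, 0, 86) mm. The plate's back edge pushes it towards +x: 3 N at first, plus 0.8 N per mm (7.8 N after 6 mm, 11.8 N after 11 mm), then a hard stop. Push it in 6 to 11 mm (aim for about 10 N) so that the front edge can pass the nose. The stove takes at most 20 N from the plate.
- stove_nose (a point): Nominal middle of the nose on the bay's front wall: its edge at stove (-90, 0), z from 88.5 to 92 mm; the wall's inner face below it is at x = -95 mm. The plate's front edge must pass down behind this nose; once the plate is flat and let go, the keeper slides it about 5 mm forward under the nose.
- spoon: Bystander: steel spoon, 180 mm long, along its x. Origin on its underside.
- pot_a: Bystander: small closed amber glass pot, 54 mm across, 75 mm high. Origin: centre of its underside.
- pot_b: Bystander: small closed clear glass pot, 54 mm across, 75 mm high. Origin: centre of its underside.
- mug: Bystander: blue mug, 76 mm across, 85 mm high. Origin: centre of its underside.

How it is judged (in metres and radians):
On the way:
1. the plate's back edge is under the copper lip while its front is still raised (x of tray_back_edge in the frame of stove above 0.086 m and z of tray_back_edge in the frame of stove between 0.076 and 0.09 m and angle between tray's own z axis and vertical above 0.05 rad and y of tray_back_edge in the frame of stove between -0.015 and 0.015 m), for 0.1 s.
At the end, for the whole second after the job is handed in: The spill plate lies at rest and released in its bay on the stove: underside within about 2.5 mm of the seat height, level within 0.025 rad, its centre within 21 mm (x) and 9 mm (y) of the stove's nominal seat centre, its x axis within 0.08 rad of the stove's (x of tray in the frame of stove between -0.021 and 0.021 m and y of tray in the frame of stove between -0.009 and 0.009 m and z of tray in the frame of stove between 0.077 and 0.0825 m and z of tray_back_edge in the frame of stove between 0.077 and 0.083 m and angle between tray's own z axis and vertical below 0.025 rad and angle between the x axis of tray and the x axis of stove, either way round below 0.08 rad and linear speed of tray below 0.01 m/s and angular speed of tray below 0.05 rad/s); the robot touches nothing.
It fails at once if the plate is forced against the stove with more than 20 N (contact force between tray and stove above 20 N).
It fails at once if another thing on the bench is moved by more than 20 mm (distance of any of spoon, pot_a, pot_b, mug from where it was at the start of the episode above 0.02 m).
It also fails if it takes over 59 s, if anything falls off the work surface, if the arm or the gripper's body presses on something with over 40 N, if the wrist force passes 120 N, or if a joint passes its speed limit or range.

### The arm

A 6-joint arm with a two-finger parallel gripper is mounted at the origin on the work surface. World frame = base frame: x ahead of the robot, y to its left, z up, the work surface at z = 0. Lengths are in mm, angles in rad, forces in N, time in s.
With the tool pointing down it reaches from about 300 to 1000 mm from the base axis. Payload 5.1 kg.
Tool frame: the origin (TCP) lies at the very end of the fingers, on their centre line; the grasp point (between the pads) lies 19 mm behind it (bot.tcp_to_grasp is the distance from the TCP to the grasp point, in mm); z points along the fingers, y is the line along which they close (so a half turn about z gives the same grasp; the last joint's range is limited). The gripper opens to 95 mm and grips with 3 to 60 N. Pads are 20 mm wide; open, the fingers measure 119 mm over their backs; the gripper's body (75 mm by 180 mm) begins 59 mm behind the grasp point.
Start: joints at [-1.382, 0.124, 1.65, -0, 1.367, -0.083], TCP at [174.47, -626.135, 214.656] pointing down, gripper open.
Joint ranges: [-2.61, 2.61], [-1.02, 2.33], [0.03, 2.71], [-1.35, 4.49], [0.32, 2.68], [-2.91, 2.91]. Speed limits (rad/s): [2.57, 2.57, 3.14, 3.14, 3.14, 3.14].

### API

Orientations are given as a 3x3 rotation matrix whose columns are the frame's x, y, z axes.
In Python, from cell import bot gives the robot as it stands.
- The arm moves only by the shell command python3 -m crank 'ROWS'. ROWS is JSON, a list of rows, each an object with "dp": the shift along the tool's x, y, z in units of 25 mm (1.0 is 25 mm), a list of three; "spin": the turn about the tool's z in units of 5 degrees (1.0 is 5 degrees); "grip": the finger opening in mm, from 0 to 95.1. A call has 1 to 20 rows; each row is the pose to reach, as a shift and turn from the pose commanded when the call began, along the tool's axes at that moment; what a row does not reach only later rows make up. A row lasts 1/10 s, in which the tool goes at most 50 mm and 8.59 degrees, less where a joint would pass 70% of its speed; a pose out of reach is approached as far as the arm can. A call with a gripper value outside its range is refused whole. The fingers move at their own pace and stop on an object; the grip force is fixed at half the most. Time passes only in rows, so rows that repeat a pose let the fingers close. It gives the time, the measured TCP pose, the force, the opening and the grip force at its end, in the units of the state.
- bot.state(): the state, without advancing time (a new reading comes with each control period).
- bot.capture(name): name is "side" or "top"; returns a dict with "pixels" (384x512x3 uint8, red, green, blue), "z_map" (384x512 float32, mm along the optical axis (not along the pixel's ray), 0 where there is no reading), "fx", "fy", "cx", "cy" (pixels), "R" (3x3) and "t" (3): a world point X has camera coordinates R X + t. Camera axes: x right, y down, z forward; pixel columns grow to the right and rows downward; lengths in mm; the calibration is good to about 2 mm. A picture is of the moment at which its call begins.
- bot.sign_off(): hands the job in; it is judged then, once.
The state is a dict: "time": time; "joint_pos": joint angles; "joint_vel": joint speeds; "joint_efforts": joint torques, N m; "position": TCP position; "tcp_rot": TCP orientation; "contact_force": force on the tool from outside, world axes, zero at the start; "wrist_torque": the same for the moment, N m; "width": finger opening in mm; "gripper_force": force on a finger pad.
Only numpy, scipy, OpenCV 4.12 (cv2) and the standard library are available. Lean on these libraries where they do the work, as an engineer would, in place of code of your own. Each camera call takes 0.05 s, during which the arm holds its last target. There are 200 camera calls.

## Working session

There is one attempt and no reset: what is moved stays moved. The work goes in short steps, Python scripts to look and compute and a shell command to move; the robot and the scene stay as the last step left them, time stands still between calls to the robot, and variables do not carry over. Pictures are saved under pics/ and viewed, at most 10 in all, crops included, and the job is handed in when it is done.

```bash
ls; mkdir -p pics; python3 - <<'E'
from cell import bot
import cv2,numpy as np
s=bot.state();print(s)
for n in("side","top"):
    c=bot.capture(n);cv2.imwrite(f"pics/{n}0.png",c["pixels"][:,:,::-1]);np.savez(f"{n}0.npz",**c)
    print(n,c["fx"],c["cx"],c["cy"],c["R"],c["t"])
E
```

```text
pics
{'time': 0.0, 'joint_pos': array([-1.38160239e+00,  1.24502580e-01,  1.65167052e+00, -1.78986469e-06,
        1.36752209e+00, -8.26247509e-02]), 'joint_vel': array([-0.00049162,  0.00130068, -0.0008321 , -0.00122807,  0.00139334,
        0.00031057]), 'joint_efforts': array([ 2.08973550e-03, -4.17598593e+01, -3.59932351e+01,  7.76395993e-02,
        4.93652711e-02, -1.73945950e-04]), 'position': array([ 174.34772443, -625.5059468 ,  213.39076177]), 'tcp_rot': array([[ 9.63284137e-01,  2.68483730e-01, -3.97138909e-04],
       [ 2.68483968e-01, -9.63281940e-01,  2.06468350e-03],
       [ 1.71777188e-04, -2.09550230e-03, -9.99997790e-01]]), 'contact_force': array([ 0.3773004 , -0.73281786,  0.25148389]), 'wrist_torque': array([ 0.03861072, -0.01368145,  0.02184603]), 'gripper_force': 0.0, 'width': 94.96681003144391}
side 474.667751736234 251.68404726827524 186.94368125229965 [[-0.94140244 -0.33647727 -0.02333445]
 [-0.18283393  0.56722449 -0.80301192]
 [ 0.28343113 -0.75169105 -0.59550597]] [508.25164941 114.28694659 999.9424668 ]
top 443.63139020913644 263.0856318423679 189.4826601470615 [[-0.02415343 -0.99955491  0.01750962]
 [-0.98632224  0.02096977 -0.16348918]
 [ 0.16304924 -0.02121895 -0.98638973]] [  66.01363767  551.41626162 1037.92310034]
```

View pics/side0.png

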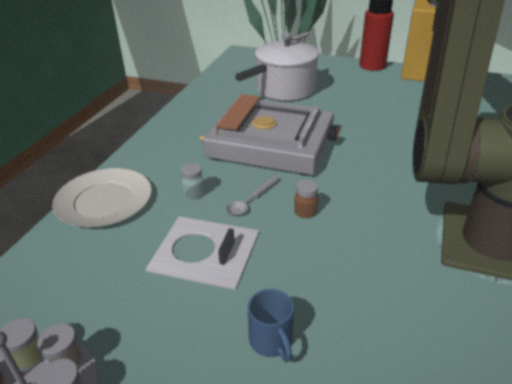

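View pics/top0.png

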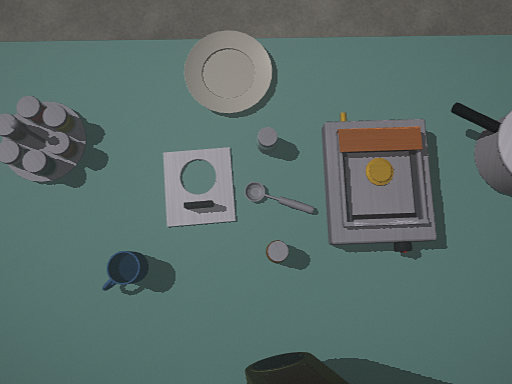

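The side view shows the plate at about (205,250) with its rib at (227,246). The stove is at (270,135) with the copper lip at (238,112). The top view shows the plate at (199,187), its rib at (199,205), the stove at (380,180) and the lip at (380,139). The spoon, at (280,197), and both pots lie between the plate and the stove.

```bash
cat > h.py <<'E'
import numpy as np,cv2
def ray(c,uv,z):
    d=np.array([(uv[0]-c["cx"])/c["fx"],(uv[1]-c["cy"])/c["fy"],1.]);R=c["R"];o=-R.T@c["t"];w=R.T@d
    return o+w*(z-o[2])/w[2]
def proj(c,X):
    p=c["R"]@np.asarray(X,float)+c["t"];return np.array([c["fx"]*p[0]/p[2]+c["cx"],c["fy"]*p[1]/p[2]+c["cy"]])
def tri(c1,u1,c2,u2):
    A=[];b=[]
    for c,u in((c1,u1),(c2,u2)):
        R,t=c["R"],c["t"]
        for i,(f,q) in enumerate(((c["fx"],u[0]-c["cx"]),(c["fy"],u[1]-c["cy"]))):
            A.append(f*R[i]-q*R[2]);b.append(q*t[2]-f*t[i])
    return np.linalg.lstsq(np.array(A),np.array(b),rcond=None)[0]
def cloud(c):
    v,u=np.indices(c["z_map"].shape);z=c["z_map"].astype(float)
    p=np.stack([(u-c["cx"])*z/c["fx"],(v-c["cy"])*z/c["fy"],z],-1);return (p-c["t"])@c["R"]
def big(m,lo=None):
    cs=cv2.findContours(m.astype(np.uint8),cv2.RETR_EXTERNAL,cv2.CHAIN_APPROX_NONE)[0];return max(cs,key=cv2.contourArea)
E
python3 - <<'E'
from h import *
np.set_printoptions(precision=1,suppress=True)
T=np.load("top0.npz");S=np.load("side0.npz")
def corners(m):return cv2.boxPoints(cv2.minAreaRect(big(m)))
def crop(m,x0,y0,x1,y1):
    o=np.zeros_like(m);o[y0:y1,x0:x1]=m[y0:y1,x0:x1];return o
for n,c,pl,st,hb in(("top",T,(150,135,245,240),(310,105,450,255),(178,195,220,215)),("side",S,(135,210,270,300),(190,85,350,180),(212,222,242,270))):
    p=c["pixels"].astype(int);hsv=cv2.cvtColor(c["pixels"],cv2.COLOR_RGB2HSV)
    sat=hsv[...,1]; C=cloud(c)
    def four(m):
        ct=big(m);return cv2.minAreaRect(ct),cv2.approxPolyDP(cv2.convexHull(ct),6,True)[:,0]
    m=crop((sat<60)&(hsv[...,2]>90),*pl); r,a=four(m);print(n,"plate",a.tolist(),[ray(c,q,6)for q in a])
    h=crop(hsv[...,2]<60,*hb);r,a=four(h);print(" rib",r,a.tolist(),[ray(c,q,46) for q in a])
    l=crop((hsv[...,0]<14)&(sat>110),*st);r,a=four(l);print(" lip",a.tolist(),[ray(c,q,99) for q in a]);print("  lip z by depth",np.percentile(C[l>0],[5,50,95],axis=0))
    k=(C[...,2]>66)&(C[...,2]<74);k=crop(k,*st);ct=big(k);
    P=C[k>0];print("  z70 pts",len(P),np.percentile(P,[1,50,99],axis=0))
    k=crop((C[...,2]>3)&(C[...,2]<9),*pl);P=C[k];print("  plate depth",len(P),np.percentile(P,[1,50,99],axis=0))
cv2.imwrite("pics/stove.png",cv2.resize(T["pixels"][100:260,305:450,::-1],None,fx=3.6,fy=3.6,interpolation=cv2.INTER_CUBIC))
E
```

```text
top plate [[232, 147], [235, 220], [166, 226], [162, 152]] [array([671.4, 129.8,   6. ]), array([483.4, 124.7,   6. ]), array([472.3, 296.2,   6. ]), array([661.7, 308.5,   6. ])]
 rib ((198.4896697998047, 204.37588500976562), (6.477548122406006, 29.148963928222656), 85.2363510131836) [[213, 203], [184, 206]] [array([522. , 175.5,  46. ]), array([516.2, 245.5,  46. ])]
 lip [[419, 127], [419, 149], [340, 151], [338, 129]] [array([ 687.1, -321.2,   99. ]), array([ 633.1, -316.8,   99. ]), array([ 631.9, -128.9,   99. ]), array([ 685.8, -127. ,   99. ])]
  lip z by depth [[ 633.6 -312.9   97.3]
 [ 659.1 -224.6  100.4]
 [ 684.6 -136.   103.5]]
  z70 pts 7046 [[ 419.5 -348.9   66.7]
 [ 538.8 -218.8   71.1]
 [ 714.  -103.5   73.9]]
  plate depth 4366 [[442.6 103.8   3. ]
 [563.6 217.1   5.9]
 [702.1 334.8   8.9]]
side plate [[269, 210], [269, 287], [248, 299], [135, 299], [135, 219], [146, 211]] [array([478. ,  54.5,   6. ]), array([406.6, 274.5,   6. ]), array([434.6, 314.6,   6. ]), array([635.4, 382. ,   6. ]), array([756.8, 179.1,   6. ]), array([747.3, 146. ,   6. ])]
 rib ((226.58778381347656, 247.3097381591797), (6.914460182189941, 29.683290481567383), 24.775142669677734) [[231, 233], [223, 262]] [array([513.9, 195.4,  46. ]), array([498. , 276.7,  46. ])]
 lip [[230, 123]] [array([ 649.2, -145.2,   99. ])]
  lip z by depth [[ 633.  -281.6   95.8]
 [ 649.6 -195.2   97.7]
 [ 672.7 -147.5   99.3]]
  z70 pts 2961 [[ 417.3 -335.2   66.1]
 [ 535.5 -191.3   68.7]
 [ 709.1   48.6   73.8]]
  plate depth 3557 [[473.1 126.4   3. ]
 [554.4 236.7   4.8]
 [663.1 302.4   7.7]]
```

View pics/stove.png

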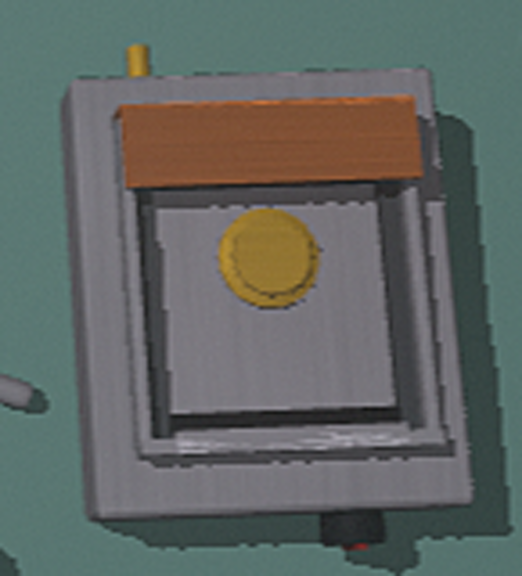

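The crop shows the copper lip, the bay frame and the front wall at crop row 440. There is no step visible between frame and stove. Next I'll fit the edges to lines.

```bash
python3 - <<'E'
from h import *
np.set_printoptions(precision=1,suppress=True)
T=np.load("top0.npz");S=np.load("side0.npz")
def rep(n,xy):
    r=cv2.minAreaRect(xy.astype(np.float32));print(n,"c",np.round(r[0],1),"size",np.round(r[1],1),"ang",round(r[2],2))
def seg(c,box,z,f,e=1):
    x0,y0,x1,y1=box;m=np.zeros(c["z_map"].shape,np.uint8);m[y0:y1,x0:x1]=f[y0:y1,x0:x1]
    m=cv2.morphologyEx(m,cv2.MORPH_OPEN,np.ones((3,3)));ct=big(m);
    return m,np.array([ray(c,q[0],z)[:2] for q in ct])
for n,c,bs,bp in(("top",T,(310,105,450,255),(150,135,245,240)),("side",S,(190,85,350,180),(138,205,270,290))):
    hsv=cv2.cvtColor(c["pixels"],cv2.COLOR_RGB2HSV);C=cloud(c)
    med=cv2.medianBlur(c["z_map"],5);c2=dict(c);c2["z_map"]=med;C=cloud(c2)
    if n=="top":
        m,xy=seg(c,bs,70,C[...,2]>62);rep("stove top",xy)
        m,xy=seg(c,bs,99,(hsv[...,0]<14)&(hsv[...,1]>110));rep("lip",xy)
    f=(C[...,2]>66)&(C[...,2]<74);m,_=seg(c,bs,70,f);P=C[m>0][:,:2];rep(n+" z70 depth",P)
    # plate by saturation
    s=hsv[...,1];v=hsv[...,2]
    print(n,"sat plate",[hsv[q] for q in ([(160,180),(120,180)] if n=="top" else [(270,180),(200,150)])])
    m,xy=seg(c,bp,6,(v>125)&(s<60));m=cv2.morphologyEx(m,cv2.MORPH_CLOSE,np.ones((9,9)));ct=big(m);xy=np.array([ray(c,q[0],6)[:2] for q in ct]);rep(n+" plate",xy)
    r=cv2.approxPolyDP(cv2.convexHull(ct),5,True)[:,0];print(r.tolist(),np.array([ray(c,q,6)[:2] for q in r]).tolist())
E
```

```text
stove top c [ 557.7 -225.6] size [316.9 250. ] ang 0.83
lip c [ 659.8 -225.2] size [ 56.1 196.6] ang 0.83
top z70 depth c [ 567.6 -226.9] size [299.3 249.5] ang 0.7
top sat plate [array([125,  10, 161], dtype=uint8), array([ 86,  63, 121], dtype=uint8)]
top plate c [572.5 217.1] size [190.8 172.7] ang 3.63
[[229, 147], [234, 220], [166, 226], [162, 152]] [[671.5344212102698, 137.44090469791854], [483.485927766897, 127.14991358564504], [472.33525287713434, 296.16769746539944], [661.7130065770764, 308.5179789994572]]
side z70 depth c [ 552.1 -143.8] size [319.2 369.2] ang 9.33
side sat plate [array([138,   7, 183], dtype=uint8), array([81, 41, 80], dtype=uint8)]
side plate c [585.1 205. ] size [296.8 256.7] ang 18.0
[[269, 205], [269, 287], [138, 289], [142, 211], [154, 205]] [[483.6531978864294, 37.05110569234432], [406.55535093411214, 274.47535837240866], [642.7629654499804, 358.71232003520583], [756.2068534097008, 148.92966711401948], [740.5472005979618, 120.5306745893107]]
```

```bash
python3 - <<'E'
from h import *
np.set_printoptions(precision=1,suppress=True)
T=np.load("top0.npz");S=np.load("side0.npz")
hsv=cv2.cvtColor(S["pixels"],cv2.COLOR_RGB2HSV);x=hsv[205:300,135:275]
m=np.zeros((384,512),np.uint8);m[205:300,135:275]=(x[...,1]<30)&(x[...,2]>110);m=cv2.morphologyEx(m,cv2.MORPH_CLOSE,np.ones((9,9)))
a=cv2.approxPolyDP(cv2.convexHull(big(m)),5,True)[:,0];print(a.tolist(),[ray(S,q,6)[:2] for q in a])
tp=[(230,148),(234,220),(166,226),(162,152)]
for q in tp:
    b=min(a,key=lambda r:np.linalg.norm(r-proj(S,ray(T,q,6))));print(q,b,tri(T,q,S,b))
# rib: whole dark mask moments in both views
for n,c,b in(("top",T,(175,195,222,216)),("side",S,(212,222,242,270))):
    v=cv2.cvtColor(c["pixels"],cv2.COLOR_RGB2GRAY);m=np.zeros_like(v);m[b[1]:b[3],b[0]:b[2]]=v[b[1]:b[3],b[0]:b[2]]<60
    ct=big(m);print(n,cv2.approxPolyDP(cv2.convexHull(ct),1.5,True)[:,0].tolist())
    C=cloud(c);P=C[m>0];print(np.percentile(P,[2,50,98],axis=0))
# predicted rib-top ends from the plate pose
th=.063;ctr=np.array([572.5,217.1]);R=np.array([[np.cos(th),-np.sin(th)],[np.sin(th),np.cos(th)]])
for l in[(-56,-35),(-56,35),(-44,35),(-44,-35)]:
    w=np.r_[ctr+R@l,46];print(l,w,proj(T,w),proj(S,w))
E
```

```text
[[178, 216], [259, 231], [235, 289], [145, 270]] [array([668.3, 139.1]), array([476.4, 129.8]), array([466.3, 299.7]), array([655.1, 310.8])]
(230, 148) [178 216] [670.3 135.3   2.3]
(234, 220) [259 231] [480.6 126.5   2.5]
(166, 226) [235 289] [470.3 296.3   1.4]
(162, 152) [145 270] [659.9 308.2   2.6]
top [[213, 206], [186, 208], [184, 206], [184, 203], [212, 201]]
[[513.9 177.8  14.4]
 [519.7 211.3  46.5]
 [527.1 244.1  51. ]]
side [[230, 231], [233, 240], [223, 262], [221, 260], [221, 248]]
[[511.1 189.5  12.3]
 [513.3 222.8  32.3]
 [519.1 247.8  46. ]]
(-56, -35) [518.8 178.6  46. ] [211.7 204.3] [231.8 227.3]
(-56, 35) [514.4 248.5  46. ] [182.7 206.8] [220.8 250.3]
(-44, 35) [526.4 249.3  46. ] [182.5 201.9] [215.  249.2]
(-44, -35) [530.8 179.4  46. ] [211.4 199.4] [226.3 226.4]
```

```bash
python3 -m crank '[{"dp":[22.3,-28.64,3.0],"spin":-15.6,"grip":60},{"dp":[22.3,-28.64,3.0],"spin":-15.6,"grip":60},{"dp":[22.3,-28.64,3.0],"spin":-15.6,"grip":60},{"dp":[22.3,-28.64,3.0],"spin":-15.6,"grip":60},{"dp":[22.3,-28.64,3.0],"spin":-15.6,"grip":60},{"dp":[22.3,-28.64,3.0],"spin":-15.6,"grip":60},{"dp":[22.3,-28.64,3.0],"spin":-15.6,"grip":60},{"dp":[22.3,-28.64,3.0],"spin":-15.6,"grip":60},{"dp":[22.3,-28.64,3.0],"spin":-15.6,"grip":60},{"dp":[22.3,-28.64,3.0],"spin":-15.6,"grip":60},{"dp":[22.3,-28.64,3.0],"spin":-15.6,"grip":60},{"dp":[22.3,-28.64,3.0],"spin":-15.6,"grip":60},{"dp":[22.3,-28.64,3.0],"spin":-15.6,"grip":60},{"dp":[22.3,-28.64,3.0],"spin":-15.6,"grip":60},{"dp":[22.3,-28.64,3.0],"spin":-15.6,"grip":60},{"dp":[22.3,-28.64,3.0],"spin":-15.6,"grip":60},{"dp":[22.3,-28.64,3.0],"spin":-15.6,"grip":60},{"dp":[22.3,-28.64,3.0],"spin":-15.6,"grip":60},{"dp":[22.3,-28.64,3.0],"spin":-15.6,"grip":60},{"dp":[22.3,-28.64,3.0],"spin":-15.6,"grip":60}]'
```

```text
time: 2.1
position: [518.9, 214.4, 138.7]
tcp_rot: [[-0.065, 0.998, -0.002], [0.998, 0.065, -0.001], [-0.001, -0.002, -1.0]]
contact_force: [0.0, -0.6, 0.2]
width: 59.9
gripper_force: 0.0
```

```bash
python3 -m crank '[{"dp":[0,0,2],"spin":0,"grip":60},{"dp":[0,0,4],"spin":0,"grip":50},{"dp":[0,0,4.6],"spin":0,"grip":40},{"dp":[0,0,4.9],"spin":0,"grip":30},{"dp":[0,0,4.9],"spin":0,"grip":30},{"dp":[0,0,4.9],"spin":0,"grip":30}]' && python3 -m crank '[{"dp":[0,0,0],"spin":0,"grip":20},{"dp":[0,0,0],"spin":0,"grip":20},{"dp":[0,0,0],"spin":0,"grip":14},{"dp":[0,0,0],"spin":0,"grip":14},{"dp":[0,0,0],"spin":0,"grip":14}]'
```

```text
time: 2.7
position: [521.3, 213.4, 19.8]
tcp_rot: [[-0.062, 0.998, 0.004], [0.998, 0.062, 0.001], [0.001, 0.004, -1.0]]
contact_force: [0.1, 0.5, 1.3]
width: 31.0
gripper_force: 0.0
time: 3.2
position: [519.4, 213.4, 17.4]
tcp_rot: [[-0.063, 0.998, 0.0], [0.998, 0.063, 0.0], [0.0, 0.0, -1.0]]
contact_force: [0.1, -0.4, 0.6]
width: 13.9
gripper_force: 0.2
```

```bash
python3 -m crank '[{"dp":[0,0,0],"spin":0,"grip":10},{"dp":[0,0,0],"spin":0,"grip":5},{"dp":[0,0,0],"spin":0,"grip":5},{"dp":[0,0,0],"spin":0,"grip":5}]' && python3 -m crank '[{"dp":[0,0,-0.5],"spin":0,"grip":5},{"dp":[0,0,-1.5],"spin":0,"grip":5},{"dp":[0,0,-3],"spin":0,"grip":5},{"dp":[0,0,-4.5],"spin":0,"grip":5},{"dp":[0,0,-4.9],"spin":0,"grip":5},{"dp":[0,0,-5],"spin":0,"grip":5},{"dp":[0,0,-5],"spin":0,"grip":5},{"dp":[0,0,-5],"spin":0,"grip":5}]'; python3 - <<'E'
from cell import bot
import cv2,numpy as np
print(bot.state()["wrist_torque"])
for n in("side","top"):
    c=bot.capture(n);np.savez(f"{n}1.npz",**c);cv2.imwrite(f"pics/{n}1.png",c["pixels"][:,:,::-1])
E
```

```text
time: 3.6
position: [519.6, 213.3, 17.3]
tcp_rot: [[-0.062, 0.998, 0.001], [0.998, 0.062, 0.0], [0.0, 0.001, -1.0]]
contact_force: [1.4, 0.9, 0.9]
width: 11.7
gripper_force: 30.0
time: 4.4
position: [517.5, 212.7, 139.3]
tcp_rot: [[-0.062, 0.998, -0.005], [0.998, 0.062, -0.001], [-0.001, -0.005, -1.0]]
contact_force: [0.3, -0.7, -4.1]
width: 12.0
gripper_force: 30.0
[-0.0033497  -0.03163669  0.02310604]
```

View pics/side1.png

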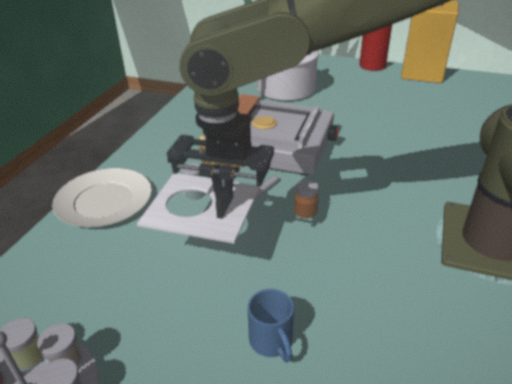

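The side view shows the plate lifted at (200,203), held by the rib at (222,200). I'll measure its tilt from depth.

```bash
cat >> h.py <<'E'
def platefit(c,box,zlo,zhi):
    hsv=cv2.cvtColor(c["pixels"],cv2.COLOR_RGB2HSV);C=cloud(c);x0,y0,x1,y1=box
    m=np.zeros(c["z_map"].shape,bool);m[y0:y1,x0:x1]=True
    m&=(hsv[...,1]<40)&(hsv[...,2]>110)&(C[...,2]>zlo)&(C[...,2]<zhi)
    m=cv2.erode(m.astype(np.uint8),np.ones((3,3)))>0
    P=C[m];
    for _ in range(4):
        o=P.mean(0);w=np.linalg.svd(P-o,full_matrices=False)[2][2];w*=np.sign(w[2]);d=(P-o)@w;P=P[abs(d)<2.5*d.std()+.1]
    return len(P),o,w,d.std(),P
E
python3 - <<'E'
from h import *
from cell import bot
np.set_printoptions(precision=3,suppress=True)
for n,b in(("side",(130,160,270,245)),("top",(140,120,260,240))):
    c=np.load(n+"1.npz");k,o,w,s,P=platefit(c,b,80,175);print(n,k,o,"slope dz/dx",-w[0]/w[2],"dz/dy",-w[1]/w[2],s)
c0=np.load("top0.npz");print(platefit(c0,(150,135,245,240),-5,15)[:4]);c0=np.load("side0.npz");print(platefit(c0,(135,205,270,300),-5,15)[:4])
E
```

```text
side 2866 [567.067 241.151 126.106] slope dz/dx -0.006375134054466019 dz/dy -0.0010966012456215 0.9919371588057034
top 996 [609.621 182.68  129.004] slope dz/dx -0.006496129736447364 dz/dy -0.0018620513502108412 1.7612729266253495
(2969, array([569.773, 217.566,   7.481]), array([-0.001, -0.   ,  1.   ]), np.float64(1.9819380666697395))
(3561, array([565.596, 224.9  ,   4.539]), array([ 0.   , -0.001,  1.   ]), np.float64(1.289778468000684))
```

```bash
python3 -m crank '[{"dp":[0,0,2],"spin":0,"grip":5},{"dp":[0,0,3.8],"spin":0,"grip":5},{"dp":[0,0,4],"spin":0,"grip":5},{"dp":[0,0,4],"spin":0,"grip":5},{"dp":[0,0,4],"spin":0,"grip":12},{"dp":[0,0,4],"spin":0,"grip":12.5},{"dp":[0,0,4],"spin":0,"grip":13},{"dp":[0,0,4],"spin":0,"grip":13},{"dp":[0,0,4],"spin":0,"grip":13},{"dp":[0,0,4],"spin":0,"grip":13}]'; python3 - <<'E'
from h import *
from cell import bot
np.set_printoptions(precision=3,suppress=True)
for n,b in(("side",(120,160,270,300)),("top",(140,120,260,240))):
    c=bot.capture(n);k,o,w,s,P=platefit(c,b,8,70);print(n,k,o,"slope dz/dx",-w[0]/w[2],"dz/dy",-w[1]/w[2],s)
E
```

```text
time: 5.5
position: [519.4, 213.3, 42.5]
tcp_rot: [[-0.062, 0.998, 0.0], [0.998, 0.062, 0.0], [0.0, 0.0, -1.0]]
contact_force: [0.0, -0.8, -3.9]
width: 13.6
gripper_force: 3.5
side 3048 [595.945 222.119  25.468] slope dz/dx -0.04878395811276314 dz/dy 0.003999513688938243 1.428795498137609
top 801 [623.289 188.641  27.689] slope dz/dx -0.04573317805873589 dz/dy -0.002544098188605001 1.8719308279142821
```

The grip opening controls the tilt, since the rib wedges between the fingers. I'll open a little more.

```bash
python3 -m crank '[{"dp":[0,0,0],"spin":0,"grip":13.5},{"dp":[0,0,0],"spin":0,"grip":14},{"dp":[0,0,0],"spin":0,"grip":14.5},{"dp":[0,0,0],"spin":0,"grip":14.8},{"dp":[0,0,0],"spin":0,"grip":14.8},{"dp":[0,0,0],"spin":0,"grip":14.8},{"dp":[0,0,0],"spin":0,"grip":14.8}]'; python3 - <<'E'
from h import *
from cell import bot
np.set_printoptions(precision=3,suppress=True)
for n,b in(("side",(120,160,270,300)),("top",(140,120,260,240))):
    c=bot.capture(n);k,o,w,s,P=platefit(c,b,8,70);print(n,k,o,"slope dz/dx",-w[0]/w[2],"dz/dy",-w[1]/w[2],s)
    z=o[2]-(w[0]*(519-o[0])+w[1]*(213-o[1]))/w[2];print("plate top z at rib",z)
E
```

```text
time: 6.3
position: [519.3, 213.3, 42.2]
tcp_rot: [[-0.062, 0.998, 0.0], [0.998, 0.062, 0.0], [0.0, 0.0, -1.0]]
contact_force: [0.3, 1.0, -3.2]
width: 14.7
gripper_force: 3.3
side 3125 [602.728 215.674  21.418] slope dz/dx -0.07632956359343938 dz/dy -0.0312440087481508 3.3370646663865617
plate top z at rib 27.89279654446127
top 687 [617.156 182.707  20.649] slope dz/dx -0.1144036805718074 dz/dy -0.004969189943273067 1.8687361811590963
plate top z at rib 31.72832996704559
```

```bash
python3 -m crank '[{"dp":[0,0,0],"spin":0,"grip":5},{"dp":[0,0,0],"spin":0,"grip":5},{"dp":[0,0,-1],"spin":0,"grip":5},{"dp":[0,0,-2.5],"spin":0,"grip":5},{"dp":[-0.7,-0.1,-4],"spin":0,"grip":5},{"dp":[-2,-0.3,-4.3],"spin":0.2,"grip":5},{"dp":[-3.5,-0.6,-4.3],"spin":0.4,"grip":5},{"dp":[-5.3,-0.9,-4.3],"spin":0.55,"grip":5},{"dp":[-7.1,-1.2,-4.3],"spin":0.55,"grip":5},{"dp":[-8.9,-1.6,-4.3],"spin":0.55,"grip":5},{"dp":[-10.7,-1.9,-4.3],"spin":0.55,"grip":5},{"dp":[-12.5,-2.3,-4.3],"spin":0.55,"grip":5},{"dp":[-14.2,-2.6,-4.3],"spin":0.55,"grip":5},{"dp":[-15.6,-2.9,-4.3],"spin":0.55,"grip":5},{"dp":[-16.6,-3.1,-4.3],"spin":0.55,"grip":5},{"dp":[-17.2,-3.2,-4.3],"spin":0.55,"grip":5},{"dp":[-17.47,-3.25,-4.3],"spin":0.55,"grip":5},{"dp":[-17.47,-3.25,-4.3],"spin":0.55,"grip":5},{"dp":[-17.47,-3.25,-4.3],"spin":0.55,"grip":5},{"dp":[-17.47,-3.25,-4.3],"spin":0.55,"grip":5}]'; python3 - <<'E'
from cell import bot
import cv2,numpy as np
for n in("side","top"):
    c=bot.capture(n);np.savez(f"{n}2.npz",**c);cv2.imwrite(f"pics/{n}2.png",c["pixels"][:,:,::-1])
c=c["pixels"];cv2.imwrite("pics/top2.png",cv2.resize(c[90:270,290:460,::-1],None,fx=3.3,fy=3.3,interpolation=cv2.INTER_CUBIC))
E
```

```text
time: 8.4
position: [465.6, -226.6, 149.6]
tcp_rot: [[-0.016, 1.0, -0.0], [1.0, 0.016, 0.0], [0.0, -0.0, -1.0]]
contact_force: [0.1, -0.2, -3.1]
width: 11.8
gripper_force: 30.0
```

View pics/top2.png

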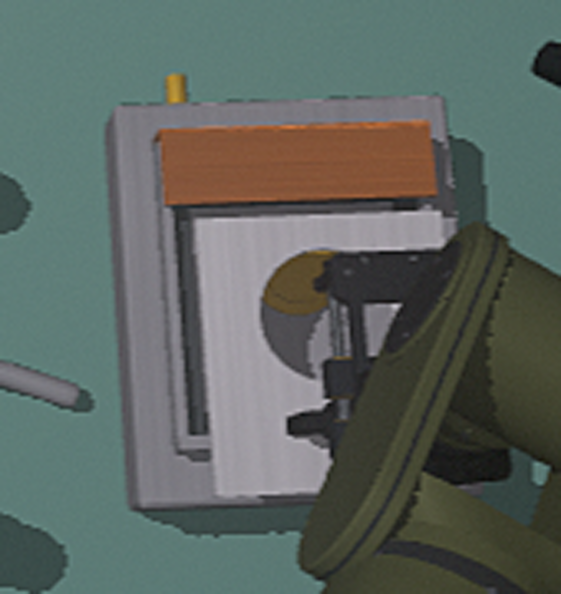

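View pics/side2.png

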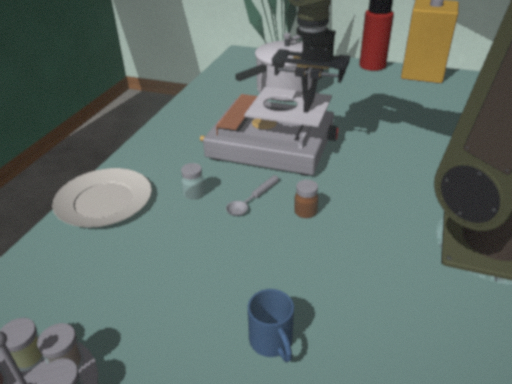

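The top view shows the plate's back-left corner at crop (195,222), its back-right at (440,212) and its front-left at (215,497). The side view shows it hovering level over the stove at (290,105). I'll work out the lateral offset and the gap to the lip.

```bash
python3 - <<'E'
from h import *
np.set_printoptions(precision=1,suppress=True)
c=np.load("top2.npz");p=c["pixels"]
hsv=cv2.cvtColor(p,cv2.COLOR_RGB2HSV)
for z in(138,):
    for q in[(349.1,157.3),(423.3,154.2),(355.2,240.6)]:print(z,ray(c,q,z))
m=np.zeros((384,512),bool);m[145:165,340:430]=True
k,o,w,s,P=platefit(c,(340,150,420,240),115,160);print(k,o,w,s)
# subpixel edges by gray gradient
g=cv2.GaussianBlur(cv2.cvtColor(p,cv2.COLOR_RGB2GRAY),(3,3),0).astype(float)
back=[];[back.append((u,150+np.argmax(np.diff(g[150:165,u]))+.5)) for u in range(356,415)]
left=[];[left.append((340+np.argmax(np.diff(g[v,340:362]))+.5,v)) for v in range(165,235)]
B=np.array([ray(c,q,138.) for q in back]);L=np.array([ray(c,q,138.) for q in left])
print("back edge x med",np.median(B[:,0]),"at y",B[:,1].mean(),"slope",np.polyfit(B[:,1],B[:,0],1),"left y",np.median(L[:,1]),"slope",np.polyfit(L[:,0],L[:,1],1))
# stove side guides & nose in top0
T=np.load("top0.npz")
lip=[(340,151),(419,149)]
for q in lip:print("lip",ray(T,q,97))
print("guide inner L/R z86",ray(T,(305+143/3.6,100+300/3.6),86),ray(T,(305+420/3.6,100+300/3.6),86))
print("frame outer L/R z86",ray(T,(305+128/3.6,100+300/3.6),86),ray(T,(305+437/3.6,100+300/3.6),86))
print("front wall inner/outer z92",ray(T,(305+290/3.6,100+428/3.6),92),ray(T,(305+290/3.6,100+456/3.6),92))
h0=cv2.cvtColor(T["pixels"],cv2.COLOR_RGB2HSV);l=np.zeros((384,512),np.uint8);l[105:255,310:450]=((h0[...,0]<14)&(h0[...,1]>110))[105:255,310:450]
print("lip columns",[ (int(np.flatnonzero(l[v]).min()),int(np.flatnonzero(l[v]).max())) for v in(132,140,146)],[ray(T,(np.flatnonzero(l[v]).min(),v),99)[1] for v in(132,140,146)],[ray(T,(np.flatnonzero(l[v]).max(),v),99)[1] for v in(132,140,146)])
E
```

```text
138 [ 607.  -140.9  138. ]
138 [ 610.9 -310.5  138. ]
138 [ 419.4 -143.8  138. ]
2235 [ 524.1 -185.4  137.9] [ 0. -0.  1.] 1.6485516100633706
back edge x med 611.7195941950833 at y -223.01699758964364 slope [ -0.  607.1] left y -140.97204625565627 slope [   0. -151.]
lip [ 632.4 -129.3   97. ]
lip [ 633.6 -317.6   97. ]
guide inner L/R z86 [ 556.6 -138.6   86. ] [ 552.7 -321.3   86. ]
frame outer L/R z86 [ 556.8 -128.8   86. ] [ 552.5 -332.6   86. ]
front wall inner/outer z92 [ 469.8 -227.8   92. ] [ 451.8 -226.5   92. ]
lip columns [(338, 420), (339, 421), (340, 421)] [np.float64(-126.60563507937022), np.float64(-127.96314595185345), np.float64(-129.56835194337788)] [np.float64(-322.5999851626019), np.float64(-323.3694011525658), np.float64(-322.154245776368)]
```

```bash
python3 -m crank '[{"dp":[-0.04,0,0],"spin":0,"grip":12},{"dp":[-0.04,0,0],"spin":0,"grip":12.6},{"dp":[-0.04,0,0.2],"spin":0,"grip":13.2},{"dp":[-0.04,0,0.4],"spin":0,"grip":13.8},{"dp":[-0.04,0,0.6],"spin":0,"grip":14.3},{"dp":[-0.04,0,0.8],"spin":0,"grip":14.8},{"dp":[-0.04,0,0.8],"spin":0,"grip":14.8},{"dp":[-0.04,0,0.8],"spin":0,"grip":14.8},{"dp":[-0.04,0,0.8],"spin":0,"grip":14.8},{"dp":[-0.04,0,0.8],"spin":0,"grip":14.8}]'; cat > tilt.py <<'E'
from h import *
from cell import bot
import sys
np.set_printoptions(precision=3,suppress=True)
st=bot.state();x=st["position"];print("tcp",x,st["contact_force"],st["width"],st["gripper_force"])
for n,b in(("side",(235,75,345,150)),("top",(335,145,440,250))):
    c=bot.capture(n);np.savez(n+"n.npz",**c)
    hsv=cv2.cvtColor(c["pixels"],cv2.COLOR_RGB2HSV);C=cloud(c);x0,y0,x1,y1=b
    m=np.zeros(c["z_map"].shape,bool);m[y0:y1,x0:x1]=True
    e=C-x; zp=x[2]-10-.1*e[...,0]   # expected plate top along x
    m&=(hsv[...,1]<40)&(hsv[...,2]>110)&(abs(C[...,2]-zp)<9)&(e[...,0]<143)&(abs(e[...,1])<83)
    m=cv2.erode(m.astype(np.uint8),np.ones((3,3)))>0;P=C[m]
    for _ in range(4):
        o=P.mean(0);w=np.linalg.svd(P-o,full_matrices=False)[2][2];w*=np.sign(w[2]);d=(P-o)@w;P=P[abs(d)<2.5*d.std()+.1]
    z=lambda X:o[2]-(w[0]*(X-o[0])+w[1]*(x[1]-o[1]))/w[2]
    print(n,len(P),"slope x",-w[0]/w[2],"y",-w[1]/w[2],"std",d.std(),"underside z at rib",z(x[0])-6,"back edge",z(x[0]+141)-6)
E
python3 tilt.py
```

```text
time: 9.5
position: [465.6, -228.8, 130.0]
tcp_rot: [[-0.014, 1.0, 0.001], [1.0, 0.014, -0.0], [-0.0, 0.001, -1.0]]
contact_force: [-0.3, 0.0, -3.4]
width: 14.8
gripper_force: 3.4
tcp [ 465.634 -228.846  130.026] [-0.33   0.018 -3.352] 14.82427940124583 3.4346921020187438
side 630 slope x -0.1170194277301527 y -0.0020504941381470593 std 0.9547177926897816 underside z at rib 108.38054835403496 back edge 91.88080904408342
top 1852 slope x -0.11891030909793789 y 0.0005466261454540151 std 1.6931543819595583 underside z at rib 111.49414465651685 back edge 94.7277910737076
```

```bash
python3 -m crank '[{"dp":[0,0,0.15],"spin":0,"grip":14.8},{"dp":[0,0,0.3],"spin":0,"grip":14.8},{"dp":[0,0.1,0.4],"spin":0,"grip":14.8},{"dp":[0,0.25,0.44],"spin":0,"grip":14.8},{"dp":[0,0.4,0.44],"spin":0,"grip":14.8},{"dp":[0,0.55,0.44],"spin":0,"grip":14.8},{"dp":[0,0.7,0.44],"spin":0,"grip":14.8},{"dp":[0,0.8,0.44],"spin":0,"grip":14.8},{"dp":[0,0.8,0.44],"spin":0,"grip":14.8},{"dp":[0,0.8,0.44],"spin":0,"grip":14.8}]';python3 tilt.py
```

```text
time: 10.6
position: [485.4, -228.4, 118.6]
tcp_rot: [[-0.014, 1.0, -0.0], [1.0, 0.014, 0.0], [0.0, -0.0, -1.0]]
contact_force: [0.0, -0.2, -3.5]
width: 14.8
gripper_force: 3.5
tcp [ 485.425 -228.396  118.623] [ 0.015 -0.227 -3.454] 14.830477086052662 3.5456860077101737
side 553 slope x -0.12016191419705996 y 0.0005045553791898071 std 1.0265044915255346 underside z at rib 97.00314205967517 back edge 80.06031215788971
top 1704 slope x -0.11869320961619477 y 0.0018194001668436158 std 1.730958403028035 underside z at rib 100.02433292066905 back edge 83.28859036478559
```

```bash
python3 -m crank '[{"dp":[0,0.12,0],"spin":0,"grip":14.8},{"dp":[0,0.24,-0.02],"spin":0,"grip":14.8},{"dp":[0,0.36,-0.02],"spin":0,"grip":14.8},{"dp":[0,0.48,-0.02],"spin":0,"grip":14.8},{"dp":[0,0.6,-0.02],"spin":0,"grip":14.8},{"dp":[0,0.72,-0.02],"spin":0,"grip":14.8},{"dp":[0,0.72,-0.02],"spin":0,"grip":14.8},{"dp":[0,0.72,-0.02],"spin":0,"grip":14.8}]'
```

```text
time: 11.5
position: [503.4, -228.1, 119.1]
tcp_rot: [[-0.014, 1.0, -0.0], [1.0, 0.014, 0.0], [0.0, -0.0, -1.0]]
contact_force: [-1.2, -0.0, -3.5]
width: 14.9
gripper_force: 3.5
```

```bash
python3 -m crank '[{"dp":[0,0.08,0],"spin":0,"grip":14.8},{"dp":[0,0.16,0],"spin":0,"grip":14.8},{"dp":[0,0.24,0],"spin":0,"grip":14.8},{"dp":[0,0.24,0],"spin":0,"grip":14.8},{"dp":[0,0.24,0],"spin":0,"grip":14.8}]';python3 -m crank '[{"dp":[0,0.08,0],"spin":0,"grip":14.8},{"dp":[0,0.12,0],"spin":0,"grip":14.8},{"dp":[0,0.12,0],"spin":0,"grip":14.8}]'
```

```text
time: 12.0
position: [509.5, -228.1, 119.1]
tcp_rot: [[-0.014, 1.0, -0.0], [1.0, 0.014, 0.0], [0.0, -0.0, -1.0]]
contact_force: [-0.1, 0.6, -2.4]
width: 14.6
gripper_force: 3.5
time: 12.3
position: [512.6, -228.0, 119.2]
tcp_rot: [[-0.014, 1.0, 0.0], [1.0, 0.014, 0.0], [0.0, 0.0, -1.0]]
contact_force: [0.5, -0.1, -2.3]
width: 15.3
gripper_force: 3.5
```

```bash
python3 -m crank '[{"dp":[0,0.06,0],"spin":0,"grip":14.8},{"dp":[0,0.12,0],"spin":0,"grip":14.8},{"dp":[0,0.12,0],"spin":0,"grip":14.8}]';python3 -m crank '[{"dp":[0,0.06,0],"spin":0,"grip":14.8},{"dp":[0,0.08,0],"spin":0,"grip":14.8},{"dp":[0,0.08,0],"spin":0,"grip":14.8}]'; python3 tilt.py
```

```text
time: 12.6
position: [514.8, -227.9, 118.9]
tcp_rot: [[-0.014, 1.0, -0.002], [1.0, 0.014, 0.0], [0.0, -0.002, -1.0]]
contact_force: [-4.4, 0.5, -0.7]
width: 15.0
gripper_force: 2.7
time: 12.9
position: [516.8, -227.9, 118.9]
tcp_rot: [[-0.014, 1.0, -0.002], [1.0, 0.014, 0.0], [0.0, -0.002, -1.0]]
contact_force: [-5.8, -0.0, -0.7]
width: 14.7
gripper_force: 3.1
tcp [ 516.799 -227.869  118.904] [-5.78  -0.007 -0.749] 14.702110457534461 3.0966928554698825
side 566 slope x -0.11776318329105812 y -0.0012192638738320828 std 1.0522570510029285 underside z at rib 97.3212826364044 back edge 80.71667379236521
top 1279 slope x -0.11907750901247455 y 0.002574768998559821 std 1.6165887187488082 underside z at rib 100.37064738310931 back edge 83.5807186123504
```

```bash
python3 -m crank '[{"dp":[0,0.08,0],"spin":0,"grip":14.8},{"dp":[0,0.14,0],"spin":0,"grip":14.8},{"dp":[0,0.14,0],"spin":0,"grip":14.8}]';python3 -m crank '[{"dp":[0,0.04,0],"spin":0,"grip":14.8},{"dp":[0,0.08,0],"spin":0,"grip":14.8},{"dp":[0,0.08,0],"spin":0,"grip":14.8},{"dp":[0,0.08,0],"spin":0,"grip":14.8}]'
```

```text
time: 13.3
position: [519.6, -227.8, 118.7]
tcp_rot: [[-0.015, 1.0, -0.004], [1.0, 0.015, 0.001], [0.001, -0.004, -1.0]]
contact_force: [-7.4, 1.2, -0.5]
width: 14.9
gripper_force: 3.7
time: 13.7
position: [521.0, -227.8, 118.5]
tcp_rot: [[-0.014, 1.0, -0.005], [1.0, 0.014, 0.001], [0.001, -0.005, -1.0]]
contact_force: [-9.3, 0.8, -0.5]
width: 14.8
gripper_force: 4.3
```

```bash
python3 -m crank '[{"dp":[0,0,0.06],"spin":0,"grip":14.8},{"dp":[0,-0.02,0.12],"spin":0,"grip":14.8},{"dp":[0,-0.03,0.16],"spin":0,"grip":14.8},{"dp":[0,-0.03,0.16],"spin":0,"grip":14.8},{"dp":[0,-0.03,0.16],"spin":0,"grip":14.8}]';python3 tilt.py
```

```text
time: 14.2
position: [520.2, -227.8, 114.3]
tcp_rot: [[-0.015, 1.0, -0.005], [1.0, 0.015, 0.001], [0.001, -0.005, -1.0]]
contact_force: [-8.9, 0.1, -0.5]
width: 14.9
gripper_force: 4.3
tcp [ 520.164 -227.777  114.34 ] [-8.911  0.104 -0.452] 14.92410869354365 4.307703226804733
side 659 slope x -0.08993388137254377 y 0.001038727766367303 std 1.078820423525543 underside z at rib 93.03141358025125 back edge 80.3507363067226
top 1215 slope x -0.09061769132445668 y 0.005816960125040166 std 1.6904992228127227 underside z at rib 95.90961299256068 back edge 83.1325185158123
```

```bash
python3 -m crank '[{"dp":[0,0,0.06],"spin":0,"grip":14.8},{"dp":[0,0,0.12],"spin":0,"grip":14.8},{"dp":[0,0,0.16],"spin":0,"grip":14.8},{"dp":[0,0,0.16],"spin":0,"grip":14.8}]';python3 -m crank '[{"dp":[0,0,0.06],"spin":0,"grip":14.8},{"dp":[0,0,0.1],"spin":0,"grip":14.8},{"dp":[0,0,0.1],"spin":0,"grip":14.8}]';python3 tilt.py
```

```text
time: 14.7
position: [519.9, -227.7, 110.0]
tcp_rot: [[-0.015, 1.0, -0.006], [1.0, 0.015, 0.001], [0.001, -0.006, -1.0]]
contact_force: [-9.4, -1.2, -0.9]
width: 14.9
gripper_force: 4.5
time: 15.0
position: [519.7, -227.8, 107.5]
tcp_rot: [[-0.015, 1.0, -0.006], [1.0, 0.015, 0.001], [0.001, -0.006, -1.0]]
contact_force: [-9.5, -0.7, -0.7]
width: 14.7
gripper_force: 4.6
tcp [ 519.747 -227.752  107.453] [-9.529 -0.73  -0.733] 14.728853698554731 4.619128257036209
side 596 slope x -0.042325983359235306 y 0.00357125860868972 std 1.106111564140094 underside z at rib 86.47842806810415 back edge 80.51046441445197
top 1217 slope x -0.044140183727923644 y 0.0036702748898237198 std 1.6962280470727822 underside z at rib 89.66806920793351 back edge 83.44430330229628
```

```bash
python3 -m crank '[{"dp":[0,0,0.06],"spin":0,"grip":14.8},{"dp":[0,0,0.12],"spin":0,"grip":14.8},{"dp":[0,0,0.12],"spin":0,"grip":14.8}]';python3 -m crank '[{"dp":[0,0,0.06],"spin":0,"grip":14.8},{"dp":[0,0,0.1],"spin":0,"grip":14.8},{"dp":[0,0,0.1],"spin":0,"grip":14.8}]';python3 tilt.py
```

```text
time: 15.4
position: [519.6, -227.7, 104.3]
tcp_rot: [[-0.015, 1.0, -0.007], [1.0, 0.015, 0.001], [0.001, -0.007, -1.0]]
contact_force: [-9.6, -0.6, -0.5]
width: 14.9
gripper_force: 4.7
time: 15.7
position: [519.7, -227.8, 102.0]
tcp_rot: [[-0.015, 1.0, -0.006], [1.0, 0.015, 0.001], [0.001, -0.006, -1.0]]
contact_force: [-10.1, -0.3, -0.5]
width: 15.0
gripper_force: 4.9
tcp [ 519.741 -227.755  102.016] [-10.057  -0.299  -0.455] 14.962923018370198 4.923490583896637
side 551 slope x -0.015348184925968244 y 0.000607993877282273 std 1.2081901230321712 underside z at rib 81.94791103943116 back edge 79.78381696486964
top 1192 slope x -0.013249348993319133 y 0.005579884270480574 std 1.7496848299103296 underside z at rib 84.59313601772674 back edge 82.72497780966874
```

```bash
python3 -m crank '[{"dp":[0,0,0.05],"spin":0,"grip":14.8},{"dp":[0,0,0.1],"spin":0,"grip":14.8},{"dp":[0,0,0.1],"spin":0,"grip":14.8},{"dp":[0,0,0.1],"spin":0,"grip":14.8}]';python3 tilt.py
```

```text
time: 16.2
position: [519.9, -227.8, 99.9]
tcp_rot: [[-0.014, 1.0, -0.006], [1.0, 0.015, 0.001], [0.001, -0.006, -1.0]]
contact_force: [-9.8, 1.0, 1.3]
width: 14.8
gripper_force: 5.2
tcp [ 519.919 -227.785   99.919] [-9.767  0.959  1.324] 14.83697904702827 5.197148323059082
side 614 slope x -0.014427644456237936 y -0.005066644497388526 std 1.681745213185555 underside z at rib 80.65455216359815 back edge 78.62025429526861
top 1065 slope x -0.005555614495170185 y 0.005035975007009558 std 1.8527056772206278 underside z at rib 82.6423739789527 back edge 81.8590323351337
```

```bash
python3 -m crank '[{"dp":[0,0,0.02],"spin":0,"grip":14.8},{"dp":[0,0,0.04],"spin":0,"grip":14.8},{"dp":[0,-0.04,0.04],"spin":0,"grip":14.8},{"dp":[0,-0.08,0.04],"spin":0,"grip":14.8},{"dp":[0,-0.12,0.04],"spin":0,"grip":14.8},{"dp":[0,-0.12,0.04],"spin":0,"grip":14.8}]';python3 -m crank '[{"dp":[0,-0.04,0],"spin":0,"grip":15},{"dp":[0,-0.08,0],"spin":0,"grip":15},{"dp":[0,-0.12,0],"spin":0,"grip":15},{"dp":[0,-0.12,0],"spin":0,"grip":15}]';python3 tilt.py
```

```text
time: 16.9
position: [517.5, -227.8, 99.3]
tcp_rot: [[-0.014, 1.0, -0.004], [1.0, 0.014, 0.001], [0.001, -0.004, -1.0]]
contact_force: [-8.8, 0.2, 0.8]
width: 14.9
gripper_force: 4.4
time: 17.3
position: [515.1, -227.9, 99.4]
tcp_rot: [[-0.014, 1.0, -0.002], [1.0, 0.014, 0.001], [0.001, -0.002, -1.0]]
contact_force: [-6.4, 0.6, -0.9]
width: 15.0
gripper_force: 3.3
tcp [ 515.141 -227.872   99.379] [-6.389  0.564 -0.898] 15.036757595973798 3.3060798794031143
side 557 slope x -0.018715234883386268 y -0.006456366432584519 std 1.7938570248471601 underside z at rib 80.76561463203845 back edge 78.12676651348099
top 1140 slope x -0.008004826061127157 y 0.007339654909146679 std 2.088585979157293 underside z at rib 82.10156966651356 back edge 80.97288919189462
```

```bash
python3 -m crank '[{"dp":[0,-0.04,0],"spin":0,"grip":15},{"dp":[0,-0.08,0],"spin":0,"grip":15},{"dp":[0,-0.12,0],"spin":0,"grip":15},{"dp":[0,-0.12,0],"spin":0,"grip":15}]';python3 -m crank '[{"dp":[0,-0.04,0],"spin":0,"grip":15},{"dp":[0,-0.06,0],"spin":0,"grip":16},{"dp":[0,-0.06,0],"spin":0,"grip":17}]'
```

```text
time: 17.8
position: [512.9, -227.9, 99.6]
tcp_rot: [[-0.014, 1.0, -0.001], [1.0, 0.014, 0.0], [0.0, -0.001, -1.0]]
contact_force: [-4.4, 1.5, -0.2]
width: 15.1
gripper_force: 2.4
time: 18.1
position: [512.7, -228.3, 100.3]
tcp_rot: [[-0.014, 1.0, 0.003], [1.0, 0.014, -0.001], [-0.001, 0.003, -1.0]]
contact_force: [-1.9, 0.2, -0.7]
width: 17.0
gripper_force: 0.5
```

Now open and check.

```bash
python3 -m crank '[{"dp":[0,0,0],"spin":0,"grip":22},{"dp":[0,0,0],"spin":0,"grip":30},{"dp":[0,0,0],"spin":0,"grip":40},{"dp":[0,0,0],"spin":0,"grip":40},{"dp":[0,0,-0.5],"spin":0,"grip":40},{"dp":[0,0,-1.5],"spin":0,"grip":40},{"dp":[0,0,-3],"spin":0,"grip":40},{"dp":[0,-0.5,-5],"spin":0,"grip":40},{"dp":[0,-2,-6],"spin":0,"grip":40},{"dp":[0,-3.5,-6],"spin":0,"grip":40},{"dp":[5,-5,-6],"spin":0,"grip":40},{"dp":[7,-5,-6],"spin":0,"grip":40},{"dp":[9,-5,-6],"spin":0,"grip":40},{"dp":[10,-5,-6],"spin":0,"grip":40},{"dp":[10,-5,-6],"spin":0,"grip":40}]'; python3 - <<'E'
from h import *
from cell import bot
np.set_printoptions(precision=4,suppress=True)
for n,b in(("side",(205,85,345,165)),("top",(335,145,440,240))):
    c=bot.capture(n);np.savez(n+"f.npz",**c);k,o,w,s,P=platefit(c,b,78,96)
    print(n,k,o,"slopes",-w[:2]/w[2],s)
    if n=="side":cv2.imwrite("pics/sidef.png",cv2.resize(c["pixels"][80:180,190:350,::-1],None,fx=4,fy=4,interpolation=cv2.INTER_CUBIC))
    else:cv2.imwrite("pics/topf.png",cv2.resize(c["pixels"][100:260,305:450,::-1],None,fx=3.6,fy=3.6,interpolation=cv2.INTER_CUBIC))
E
```

```text
time: 19.6
position: [382.9, 18.1, 251.0]
tcp_rot: [[-0.013, 1.0, 0.003], [1.0, 0.013, -0.0], [-0.0, 0.003, -1.0]]
contact_force: [0.5, 0.5, 0.6]
width: 40.4
gripper_force: 0.0
side 1381 [ 535.1983 -200.0149   85.5526] slopes [-0.0125 -0.0072] 1.9097371609776628
top 2874 [ 537.9131 -222.576    88.4568] slopes [0.0001 0.0022] 1.9094461131157938
```

View pics/topf.png

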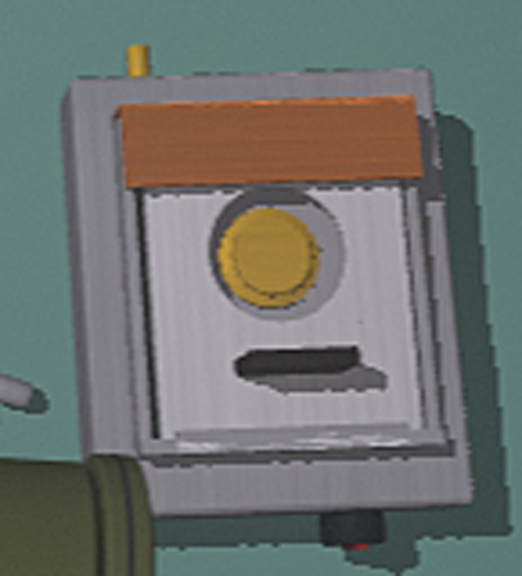

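View pics/sidef.png

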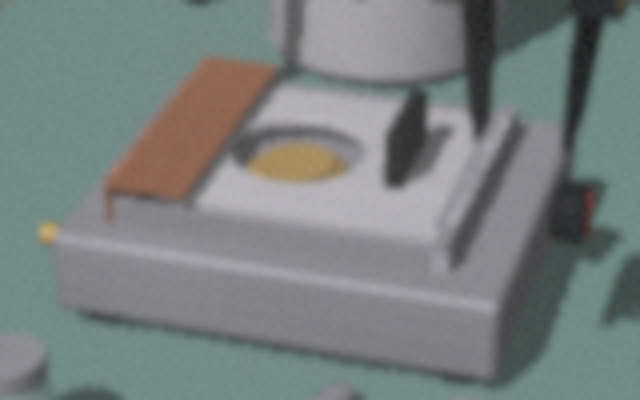

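The top view shows the plate square in its bay, its back under the lip (crop row 185) and its front under the nose (row 435). The side view shows it flat and the robot clear. By depth the plate top is at 87 mm, so the underside is near 81 mm, and the plate is level.

```bash
python3 -c "
from cell import bot
print(bot.sign_off())"
```

```text
the job is handed in; nothing more can be done
None
```

The spill plate is back in its bay, flat and released with its front under the nose, and the job was handed in at about 20 s; the highest push I read on the keeper was about 10 N, and I saw nothing else on the bench disturbed but did not measure it.

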